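Prop the tablet, then open the safety bottle

TASK

Get the electrode cleaner ready at the sleep-lab desk: take the tablet out of its dock and prop it on the desk, leaning back against the middle of the long side of the grey amplifier box that faces away from the robot, with its screen facing away from the box, so that the procedure can be read. Then open the bottle with the push-and-turn safety cap: press the cap down, keep it down while twisting it anticlockwise until it is free, lift it clear, and finish while still holding it upright in the air a few centimetres straight above the bottle. Leave everything else on the desk where it is.

Things in the scene. Friction and masses are not known exactly. Their poses are not given: they have to be found in the camera images.
- tablet: Flat tablet in a grey case, 12 mm thick, 180 mm wide, 130 mm high, 0.3 kg. Origin: middle of its lower edge. Own z runs up the slab to its upper edge, y along its width, x out of the pale screen. Starts upright in the slot of its dock, screen roughly away from the robot, lower edge 8 mm above the desk.
- tablet_top (a point): Middle of the tablet's upper edge, 130 mm up the slab; at the start 138 mm above the desk and free to be pinched across the 12 mm. Pull the tablet straight up 30 mm to leave the slot.
- tablet_view (a point): A point in the air 60 mm straight out (own +x) from the tablet's mid-plane, on the screen side, at its middle; tells which way the screen looks.
- dock: Black charging dock fixed to the desk, 75 x 201 mm, 38 mm high. Origin: centre of its underside; its slot runs along its y axis, 15 mm wide, 30 mm deep. It and the bottle may swap places.
- amp: Grey signal amplifier box with two rows of round sockets in its white top, fixed to the desk, 60 mm deep (x), 160 mm wide (y), 70 mm high. Origin: centre of its underside. Its +x side, 30 mm from the origin, is the one away from the robot, which the tablet is to lean against.
- amp_edge (a point): Middle of the box's upper +x edge, 70 mm above the desk; axes are the box's. The tablet's foot stands on the bare desk beyond it (+x) and its back rests on this edge. A lean of about 20 degrees from vertical (foot about 25 mm out from the face) is stable; beyond about 28 degrees the foot may slip.
- bottle: Round amber plastic medicine-type bottle with a blank paper label, 72 mm wide, standing in a 100 mm square steel holder that is fixed to the desk, so it neither moves nor turns. Origin: centre of the underside, on the upright bottle axis. Its shoulder ends 103 mm above the desk.
- mouth (a point): Centre of the bottle's mouth, at the rim of the neck, 140 mm above the desk, on the bottle axis; its axes are the bottle's.
- cap: White ribbed push-and-turn cap on the bottle, round, 48 mm in diameter, 30 mm high, 40 g, a short raised bar on its top along own +x. Origin: centre of its underside; z up. Locked at the start with its axes along the bottle's, underside 122 mm and top 152 mm above the desk. Can be gripped round its side from above at any yaw.
- cap_top (a point): Centre of the cap's top. A spring lifts the cap with 5 N, 11 N when 6 mm down; it bottoms at 7 mm. It turns only while over 4.5 mm down, anticlockwise from above; 61 to 85 degrees from the start (73 is the middle) it is free: it rises about 4 mm by itself and lifts straight off. A stop ends the turn at about 87 degrees.
- mug: Blue mug, 76 mm wide, 90 mm high; bystander.
- mouse: Black computer mouse, 100 x 58 x 33 mm; bystander.
- jar: Small closed jar, 48 mm wide, 75 mm high; bystander.
- pump: Green pump bottle, 60 mm wide, 173 mm high; bystander.
- pad: Pad of yellow sticky notes, 76 x 76 x 18 mm; bystander.
- marker: Yellow marker pen, 130 mm long, 13 mm thick, lying; bystander.
- tape: Roll of tape lying flat, 68 mm wide, 24 mm high; bystander.
Mind the look-alikes: they are no part of the job. Leave any turquoise or yellow look-alike of the cap alone. Leave any yellow look-alike of the bottle alone.

How it is judged:
On the way, in this order (a step that is already met when the one before it is completed fails the run):
1. the tablet leans against the far side of the amplifier box, let go, screen outward (angle between tablet's own z axis and vertical between 0.12 and 0.7 rad and height (world z) of tablet below 0.012 m and contact force between tablet and amp above 0.1 N and x of tablet in the frame of amp above 0.035 m and y of tablet in the frame of amp between -0.06 and 0.06 m and x of tablet_view in the frame of amp above 0.05 m and contact force between tablet and the fingers below 0.05 N and contact force between tablet and the arm below 0.05 N and linear speed of tablet below 0.03 m/s), for 0.2 s.
2. the cap is pressed down on the bottle (z of cap in the frame of bottle below 0.1185 m and horizontal distance between cap and bottle below 0.006 m), for 0.05 s.
3. the cap is twisted to its free position while on the neck (angle between the x axis of cap and the x axis of bottle, either way round above 0.95 rad and horizontal distance between cap and bottle below 0.008 m and z of cap in the frame of bottle below 0.135 m), for 0.05 s.
At the end, for the whole second after the job is handed in: Tablet let go and at rest, foot on the desk, leaning 7-40 deg against the amplifier box's far side, within 60 mm of its middle, screen outward. Cap held still in the fingers, within 17 deg of upright, underside 15-160 mm above the mouth, within 40 mm of the bottle axis, clear of the bottle (all of step 1 and z of cap in the frame of mouth between 0.015 and 0.16 m and horizontal distance between cap and mouth below 0.04 m and angle between cap's own z axis and vertical below 0.3 rad and contact force between cap and the fingers above 1 N and contact force between cap and bottle below 0.05 N and linear speed of cap below 0.03 m/s); the arm keeps its last pose, push and grip.
It fails at once if the tablet falls over (angle between tablet's own z axis and vertical above 1.1 rad).
It fails at once if a bystander is moved more than 30 mm (distance of any of mug, mouse, jar, pump, pad, marker, tape from where it was at the start of the episode above 0.03 m).
It also fails if it takes over 61 s, if anything falls off the work surface, if the arm or the gripper's body presses on something with over 40 N, if the wrist force passes 120 N, or if a joint passes its speed limit or range.

ROBOT

A 6-joint arm with a two-finger parallel gripper is mounted at the origin on the work surface. World frame = base frame: x ahead of the robot, y to its left, z up, the work surface at z = 0. Lengths are in m, angles in rad, forces in N, time in s.
With the tool pointing down it reaches from about 0.35 to 0.875 m from the base axis. Payload 15.5 kg.
Tool frame: the origin (TCP) lies at the very end of the fingers, on their centre line; the grasp point (between the pads) lies 19 mm behind it; z points along the fingers, y is the line along which they close (so a half turn about z gives the same grasp; the last joint's range is limited). The gripper opens to 85 mm and grips with 20 to 120 N. Pads are 22 mm wide; open, the fingers measure 114 mm over their backs; the gripper's body (76 mm by 85 mm) begins 54 mm behind the grasp point. The pads swing forward as they close: fully open they stand 13 mm farther back than shut.
Start: joints at [-1.429, 0.494, 1.345, -0, 1.302, -0.096], TCP at [0.147, -0.608, 0.231] pointing down, gripper open.
Joint ranges: [-2.91, 2.91], [-0.82, 2.16], [0.22, 2.67], [-1.22, 4.37], [0.12, 2.79], [-3.08, 3.08]. Speed limits (rad/s): [1.89, 1.89, 2.57, 3.01, 3.01, 3.01].

INTERFACE

Orientations are given as a unit quaternion [w, x, y, z].
In Python, from workcell import status, eyes, finish_job gives the robot as it stands.
- The arm moves only by the tool move_arm, never from a script. Its argument "rows" is a list that holds one entry, the list of rows, each a list of 7 numbers: the finger opening in cm, from 0 to 8.54, then the shift along the tool's x, y, z in cm, then the turn, a rotation vector about the tool's x, y, z in rad. In form: [[[grip, dx, dy, dz, wx, wy, wz], ...]]. A call has exactly 10 rows; each row is the pose to reach, as a shift and turn from the pose commanded when the call began, along the tool's axes at that moment; what a row does not reach only later rows make up. A row lasts 1/10 s, in which the tool goes at most 50 mm and 8.59 degrees, less where a joint would pass 70% of its speed; a pose out of reach is approached as far as the arm can. A call with a gripper value outside its range is refused whole. The fingers move at their own pace and stop on an object; the grip force is fixed at half the most. Time passes only in rows, so rows that repeat a pose let the fingers close, or fill a call up. It gives the time, the measured TCP pose, the force, the opening and the grip force at its end, in the units of the state.
- status.state(): the state, without advancing time (a new reading comes with each control period).
- eyes.get_image(name): name is "scene" or "top" or "wrist"; returns a dict with "color" (384x512x3 uint8, blue, green, red), "range_z" (384x512 float32, m along the optical axis (not along the pixel's ray), 0 where there is no reading), "fx", "fy", "cx", "cy" (pixels), "D" ([k1, k2, p1, p2, k3] as OpenCV has them; the pictures are not rectified), "view" (4x4, takes a point from world to camera coordinates); the wrist camera has in their place "hand_eye" (4x4, takes a point from camera to tool coordinates, whose origin is the TCP and whose axes are the flange's). Camera axes: x right, y down, z forward; pixel columns grow to the right and rows downward; lengths in m; the calibration is good to about 2 mm. A picture is of the moment at which its call begins: read the wrist's pose just before it.
- finish_job(): hands the job in; it is judged then, once.
The state is a dict: "time": time; "q": joint angles; "qvel": joint speeds; "effort": joint torques, N m; "tcp_pos": TCP position; "orientation": TCP orientation; "ft_force": force on the tool from outside, world axes, zero at the start; "torque": the same for the moment, N m; "opening": opening from 0.0 (shut) to 1.0 (fully open); "grip_force": force on a finger pad.
Only numpy, scipy, OpenCV 4.12 (cv2) and the standard library are available. Lean on these libraries where they do the work, as an engineer would, in place of code of your own. Each camera call takes 0.05 s, during which the arm holds its last target. There are 200 camera calls.

## Working session

There is one attempt and no reset: what is moved stays moved. The work goes in short steps, Python scripts to look and compute and a tool call to move; the robot and the scene stay as the last step left them, time stands still between calls to the robot, and variables do not carry over. Pictures are saved under pics/ and viewed, at most 10 in all, crops included, and the job is handed in when it is done.

Besides the shell and the picture viewer there is one more tool, called after ">>>" as name([rows], argument=value, ...), one row to a line, values as JSON. move_arm: Moves the arm, as the interface text tells. Its arguments: {"type":"object","properties":{"rows":{"type":"array"}},"required":["rows"]}

```bash
ls; mkdir -p pics; cat > h.py <<'E'
import numpy as np, cv2
from workcell import status, eyes, finish_job
from scipy.spatial.transform import Rotation as R
def pose(s=None):
    s=s or status.state(); q=s["orientation"]; T=np.eye(4)
    T[:3,:3]=R.from_quat([q[1],q[2],q[3],q[0]]).as_matrix(); T[:3,3]=s["tcp_pos"]; return T
def shot(name):
    T=pose(); im=eyes.get_image(name)
    im["c2w"]=T@np.array(im["hand_eye"]) if "hand_eye" in im else np.linalg.inv(np.array(im["view"]))
    return im
def cloud(im):
    h,w=im["range_z"].shape; K=np.array([[im["fx"],0,im["cx"]],[0,im["fy"],im["cy"]],[0,0,1.]])
    v,u=np.mgrid[:h,:w]; p=np.stack([u,v],-1).reshape(-1,1,2).astype(np.float64)
    n=cv2.undistortPoints(p,K,np.array(im["D"],float)).reshape(h,w,2)
    z=im["range_z"][...,None]; c=np.concatenate([n*z,z],-1)
    P=c@im["c2w"][:3,:3].T+im["c2w"][:3,3]; P[im["range_z"]==0]=np.nan; return P
E
python3 - <<'E'
from h import *
s=status.state(); print(s)
for n in("scene","top"):
    im=shot(n); cv2.imwrite(f"pics/{n}0.png",im["color"]); np.savez(f"{n}0.npz",P=cloud(im),c=im["color"]); print(n,im["c2w"].round(3).tolist(),im["fx"])
E
```

```text
pics
{'time': 0.0, 'q': array([-1.42951370e+00,  4.94156678e-01,  1.34614190e+00,  4.24926713e-05,
        1.30250598e+00, -9.54764235e-02]), 'qvel': array([ 0.00136088, -0.00060843, -0.00069188, -0.00118098, -0.00192846,
       -0.00024066]), 'effort': array([ 1.99791983e-03, -8.82162094e+01, -3.83860409e+01, -2.67037251e-05,
        1.01575919e-02,  1.30184663e-07]), 'tcp_pos': array([ 0.14657494, -0.60719329,  0.23071309]), 'orientation': array([-6.06262204e-04,  9.93001807e-01,  1.18097603e-01,  6.60050186e-06]), 'ft_force': array([-1.35205263, -0.02090178,  0.47677006]), 'torque': array([-0.02821399, -0.04384319,  0.03489731]), 'grip_force': 0.0, 'opening': 0.9990491790137416}
scene [[-0.882, 0.342, -0.326, 0.892], [0.472, 0.662, -0.583, 0.532], [0.017, -0.667, -0.745, 0.898], [0.0, 0.0, 0.0, 1.0]] 384.207485180837
top [[0.004, -1.0, 0.027, 0.539], [-1.0, -0.003, 0.024, -0.068], [-0.024, -0.027, -0.999, 1.084], [0.0, 0.0, 0.0, 1.0]] 374.06422143267343
```

View pics/scene0.png

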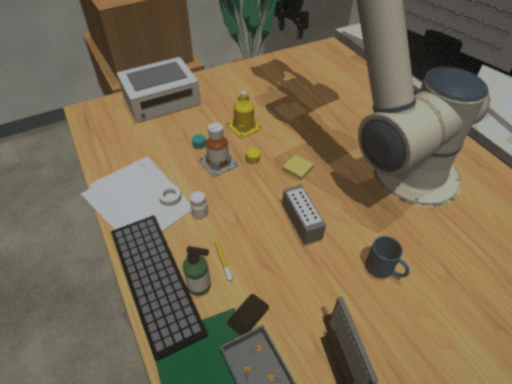

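View pics/top0.png

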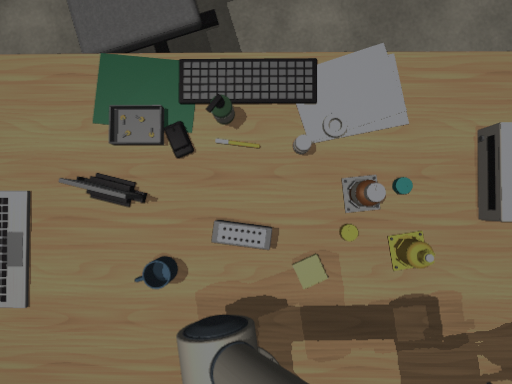

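The scene view shows the amber bottle at (217,150) and the amp at (305,213). The top view has the tablet and dock at (105,190), the amp at (243,235), the white cap at (376,192), the pump at (222,108) and the mug at (160,272).

```bash
python3 - <<'E'
from h import *
def g(n,u0,u1,v0,v1,z0,z1,f=1e3):
    d=np.load(n+"0.npz"); P=d["P"][v0:v1,u0:u1].reshape(-1,3); m=(P[:,2]>z0)&(P[:,2]<z1); P=P[m]
    r=cv2.minAreaRect((P[:,:2]*1000).astype(np.float32)); b=cv2.boxPoints(r)
    print(n,len(P),"z",np.percentile(P[:,2],[5,50,95]).round(4),"med",np.median(P[:,:2],0).round(4),"rect c",np.round(r[0],1),np.round(r[1],1),"corners",b.round(0).tolist())
print("amp");g("top",205,280,215,255,.06,.08)
g("scene",275,330,180,245,.062,.078)
print("tablet");g("top",50,160,165,215,.08,.16)
print("tab top");g("top",50,160,165,215,.125,.16)
print("dock");g("top",50,160,165,215,.025,.045)
g("scene",315,390,290,384,.08,.16)
print("cap");g("top",355,395,170,210,.14,.165)
g("scene",200,235,118,145,.145,.16)
print("pump");g("top",200,240,90,130,.05,.3)
print("mug");g("top",125,180,255,290,.05,.2)
print("holder");g("top",335,400,165,220,.004,.05)
E
```

```text
amp
top 1309 z [0.0677 0.0713 0.0747] med [ 0.4501 -0.0073] rect c [449.7  -7.3] [159.9  60. ] corners [[410.0, -83.0], [469.0, -90.0], [490.0, 68.0], [430.0, 76.0]]
scene 996 z [0.0668 0.0712 0.0743] med [ 0.4524 -0.0008] rect c [448.7  -8.8] [162.8  61.7] corners [[408.0, -86.0], [469.0, -93.0], [489.0, 68.0], [428.0, 76.0]]
tablet
top 451 z [0.0906 0.1376 0.1413] med [0.5737 0.3649] rect c [574.2 372.3] [179.5  13.1] corners [[546.0, 287.0], [559.0, 284.0], [602.0, 458.0], [589.0, 461.0]]
tab top
top 350 z [0.1314 0.1384 0.1415] med [0.5737 0.3703] rect c [573.9 372.4] [179.5  12.5] corners [[546.0, 287.0], [559.0, 284.0], [601.0, 458.0], [589.0, 461.0]]
dock
top 521 z [0.029  0.0385 0.0417] med [0.5776 0.3657] rect c [573.3 372.4] [198.9  51.5] corners [[524.0, 282.0], [574.0, 270.0], [622.0, 463.0], [572.0, 475.0]]
scene 1287 z [0.0856 0.1286 0.1393] med [0.5784 0.3789] rect c [573.5 372.3] [178.9  15.9] corners [[544.0, 288.0], [559.0, 284.0], [603.0, 457.0], [588.0, 461.0]]
cap
top 316 z [0.1452 0.152  0.155 ] med [ 0.5651 -0.3438] rect c [ 565.4 -345.7] [45.  48.1] corners [[543.0, -322.0], [543.0, -370.0], [588.0, -370.0], [588.0, -322.0]]
scene 151 z [0.147  0.1523 0.1545] med [ 0.5646 -0.3441] rect c [ 564.5 -346.8] [46.9 47.3] corners [[533.0, -336.0], [554.0, -378.0], [596.0, -358.0], [575.0, -315.0]]
pump
top 523 z [0.0627 0.1142 0.1749] med [0.7814 0.0435] rect c [791.2  46.2] [57.1 62. ] corners [[760.0, 18.0], [822.0, 17.0], [823.0, 74.0], [761.0, 75.0]]
mug
top 405 z [0.0546 0.0789 0.0922] med [0.3391 0.227 ] rect c [335.7 227.4] [ 73.8 101.5] corners [[274.0, 236.0], [346.0, 166.0], [398.0, 219.0], [325.0, 289.0]]
holder
top 701 z [0.0044 0.0077 0.0367] med [ 0.5736 -0.3233] rect c [ 569.5 -364.4] [155.3 183.1] corners [[491.0, -273.0], [492.0, -456.0], [648.0, -456.0], [647.0, -272.0]]
```

```bash
cat >> h.py <<'E'
def rot(yaw,lean=0):
    "tool y along (cos yaw, sin yaw), tool x = along tablet width; lean: tool z tips toward +(yaw dir)"
    n=np.array([np.cos(yaw),np.sin(yaw),0]); z0=np.array([0,0,-1.])
    z=np.cos(lean)*z0+np.sin(lean)*n; y=np.cos(lean)*n-np.sin(lean)*z0
    return np.column_stack([np.cross(y,z),y,z])
def goal(Rt,p):
    T=pose(); d=T[:3,:3].T@(np.array(p)-T[:3,3])*100
    w=R.from_matrix(T[:3,:3].T@Rt).as_rotvec()
    print("shift",d.round(2),"rot",w.round(4)); 
E
python3 -c "
from h import *
goal(rot(-.241),[.574,.372,.25])"
```

```text
shift [ 64.52 -85.17  -1.83] rot [-9.000e-04 -7.000e-04 -1.093e+00]
```

>>> move_arm([
  [[5, 64.5, -85.2, -1.8, 0, 0, -1.093], [5, 64.5, -85.2, -1.8, 0, 0, -1.093], [5, 64.5, -85.2, -1.8, 0, 0, -1.093], [5, 64.5, -85.2, -1.8, 0, 0, -1.093], [5, 64.5, -85.2, -1.8, 0, 0, -1.093], [5, 64.5, -85.2, -1.8, 0, 0, -1.093], [5, 64.5, -85.2, -1.8, 0, 0, -1.093], [5, 64.5, -85.2, -1.8, 0, 0, -1.093], [5, 64.5, -85.2, -1.8, 0, 0, -1.093], [5, 64.5, -85.2, -1.8, 0, 0, -1.093]],
])

```text
time: 1.1
tcp_pos: [0.3466, -0.1474, 0.2398]
orientation: [0.0, 0.787, 0.617, 0.0]
ft_force: [1.4, -1.6, 0.4]
opening: 0.583
grip_force: 0.0
```

```bash
python3 -c "
from h import *
print(pose()[:3,3]);goal(rot(-.241),[.574,.372,.25])"
```

```text
[ 0.34664804 -0.14741305  0.23979821]
shift [55.87  9.66 -1.02] rot [ 0.0002  0.0001 -0.0004]
```

>>> move_arm([
  [[5, 55, 9.5, -1, 0, 0, 0], [5, 55, 9.5, -1, 0, 0, 0], [5, 55, 9.5, -1, 0, 0, 0], [5, 55, 9.5, -1, 0, 0, 0], [5, 55, 9.5, -1, 0, 0, 0], [5, 55, 9.5, -1, 0, 0, 0], [5, 55, 9.5, -1, 0, 0, 0], [5, 55, 9.5, -1, 0, 0, 0], [5, 55, 9.5, -1, 0, 0, 0], [5, 55, 9.5, -1, 0, 0, 0]],
])

```text
time: 2.1
tcp_pos: [0.5467, 0.3106, 0.2484]
orientation: [-0.0, 0.787, 0.617, -0.0]
ft_force: [1.8, -0.1, -0.5]
opening: 0.584
grip_force: 0.0
```

```bash
python3 - <<'E'
from h import *
goal(rot(-.241),[.574,.372,.25]); goal(rot(-.241),[.574,.372,.109])
im=shot("wrist"); P=cloud(im); cv2.imwrite("pics/w1.png",im["color"])
m=(P[...,2]>.125)&(P[...,2]<.155); v,u=np.nonzero(m); Q=P[m]
r=cv2.minAreaRect((Q[:,:2]*1000).astype(np.float32)); print(len(Q),r,u.min(),u.max(),v.min(),v.max(),np.median(Q,0))
E
```

```text
shift [ 6.61  1.19 -0.17] rot [-0.0004  0.0004  0.0004]
shift [ 6.62  1.19 13.93] rot [-0.0004  0.0004  0.0004]
3308 ((643.80810546875, 227.6370086669922), (116.00193786621094, 448.19140625), 27.1120548248291) 257 511 0 354 [0.57545367 0.37363922 0.1390478 ]
```

View pics/w1.png

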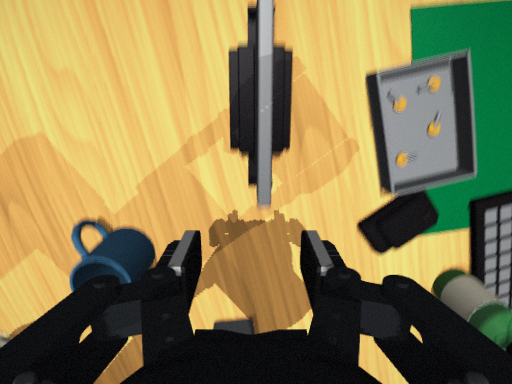

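The wrist view shows the tablet edge-on at column 265, about 1 cm to the right of the finger centre at column 251; this matches the top-camera measurement.

>>> move_arm([
  [[5, 6.6, 1.25, 0, 0, 0, 0], [5, 6.6, 1.25, 0, 0, 0, 0], [5, 6.6, 1.25, 0, 0, 0, 0], [5, 6.6, 1.25, 4, 0, 0, 0], [5, 6.6, 1.25, 8, 0, 0, 0], [5, 6.6, 1.25, 11, 0, 0, 0], [5, 6.6, 1.25, 13, 0, 0, 0], [5, 6.6, 1.25, 13.9, 0, 0, 0], [5, 6.6, 1.25, 13.9, 0, 0, 0], [5, 6.6, 1.25, 13.9, 0, 0, 0]],
])

```text
time: 3.15
tcp_pos: [0.5749, 0.3696, 0.1107]
orientation: [0.0, 0.787, 0.617, 0.001]
ft_force: [0.7, 0.6, 0.7]
opening: 0.589
grip_force: 0.0
```

```bash
python3 - <<'E'
from h import *
goal(rot(-.241),[.574,.372,.109])
d=np.load("scene0.npz");P,c=d["P"],d["c"]
m=(P[...,2]>.05)&(P[...,2]<.12)&(abs(P[...,0]-.574)<.06)&(abs(P[...,1]-.372)<.1)
print(m.sum(),np.median(c[m],0)); 
s=P@np.array([.971,-.238,0])-.4687
for a,b in((-.02,-.003),(.003,.02)):
    k=m&(s>a)&(s<b); print(a,k.sum(),np.median(c[k],0) if k.any() else 0)
w=cv2.imread("pics/scene0.png")[285:384,300:400]; cv2.imwrite("pics/crop.png",cv2.resize(w,None,fx=5,fy=5))
E
```

```text
shift [ 0.21 -0.14  0.17] rot [ 0.0009 -0.0008 -0.0002]
832 [56. 64. 69.]
-0.02 0 0
0.003 828 [56. 64. 69.]
```

View pics/crop.png

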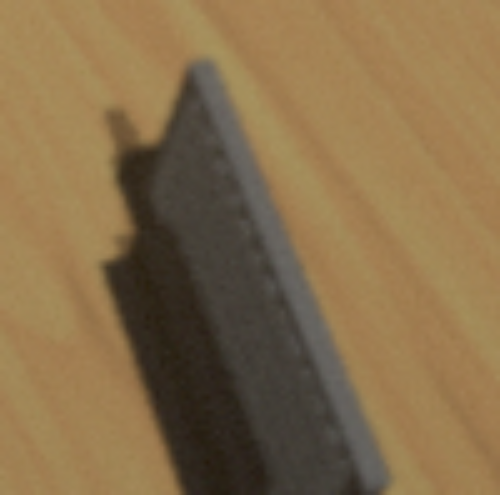

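The crop shows the visible (far) face shaded, with an inset rim just below the top edge. That fits a screen facing away from the robot, as described. Next I close the gripper and lift.

>>> move_arm([
  [[0, 0, 0, 0.1, 0, 0, 0], [0, 0, 0, 0.1, 0, 0, 0], [0, 0, 0, 0.1, 0, 0, 0], [0, 0, 0, 0.1, 0, 0, 0], [0, 0, 0, 0.1, 0, 0, 0], [0, 0, 0, 0.1, 0, 0, 0], [0, 0, 0, 0.1, 0, 0, 0], [0, 0, 0, -1, 0, 0, 0], [0, 0, 0, -2, 0, 0, 0], [0, 0, 0, -3, 0, 0, 0]],
])

```text
time: 4.15
tcp_pos: [0.5746, 0.3696, 0.1408]
orientation: [0.0, 0.787, 0.617, 0.0]
ft_force: [0.3, 0.7, -2.8]
opening: 0.129
grip_force: 58.8
```

>>> move_arm([
  [[0, 0, 0, -1, 0, 0, 0], [0, 0, 0, -3, 0, 0, 0], [0, 0, 0, -5, 0, 0, 0], [0, 0, 0, -7, 0, 0, 0], [0, 0, 0, -8, 0, 0, 0], [0, 0, 0, -9, 0, 0, 0], [0, 0, 0, -9, 0, 0, 0], [0, 0, 0, -9, 0, 0, 0], [0, 0, 0, -9, 0, 0, 0], [0, 0, 0, -9, 0, 0, 0]],
])

```text
time: 5.15
tcp_pos: [0.5741, 0.3694, 0.2288]
orientation: [-0.0, 0.787, 0.617, -0.001]
ft_force: [0.2, -0.5, -2.9]
opening: 0.128
grip_force: 59.0
```

```bash
python3 - <<'E'
from h import *
s=status.state();print(s["tcp_pos"],s["opening"],s["grip_force"],s["ft_force"])
im=shot("top");P=cloud(im); im2=shot("scene"); P2=cloud(im2); cv2.imwrite("pics/s2.png",im2["color"])
for Q in(P,P2):
  Q=Q.reshape(-1,3); T=pose(); L=(Q-T[:3,3])@T[:3,:3]; n=L[:,1]
  for lab,m in(("edge0",(abs(n)<.012)&(abs(L[:,0])>.05)&(abs(L[:,0])<.11)&(L[:,2]<.2)),):
    print(m.sum(), "z tool",np.percentile(L[m,2],[2,10,50,90,98]).round(4),"x",np.percentile(L[m,0],[1,99]).round(4),"y",np.percentile(n[m],[1,50,99]).round(4))
E
```

```text
[0.57414572 0.36942836 0.22881328] 0.12777362350839203 58.95187318325043 [ 0.22644282 -0.48376434 -2.92667828]
676 z tool [-0.3618 -0.3605 -0.3436  0.0643  0.1977] x [-0.1058  0.0563] y [-0.0116  0.0019  0.0118]
3444 z tool [-0.3765 -0.3692 -0.331   0.0562  0.0995] x [-0.0958  0.091 ] y [-0.0115  0.0027  0.0113]
```

View pics/s2.png

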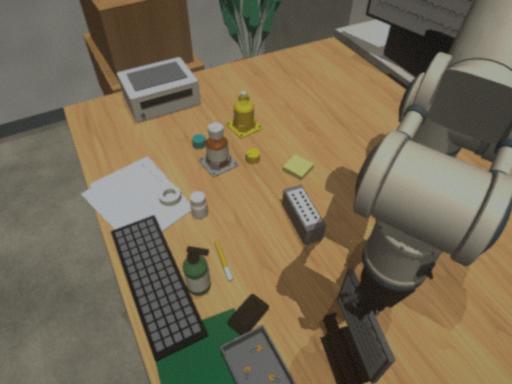

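The tablet is held, with its lighter screen face away from the robot at about (365,340). Next I carry it to the amp.

```bash
python3 -c "
from h import *
goal(rot(-.127,.349),[.519,-.018,.24])"
```

```text
shift [-38.95   3.88  -1.07] rot [-0.3493  0.0204 -0.1127]
```

>>> move_arm([
  [[0, -3, 0.3, -1, 0, 0, 0], [0, -7, 0.7, -1, 0, 0, 0], [0, -11, 1.1, -1, -0.05, 0, -0.02], [0, -15, 1.5, -1, -0.1, 0.01, -0.03], [0, -19, 1.9, -1, -0.15, 0.01, -0.05], [0, -23, 2.3, -1, -0.2, 0.01, -0.06], [0, -27, 2.7, -1, -0.25, 0.015, -0.08], [0, -31, 3.1, -1, -0.3, 0.02, -0.1], [0, -35, 3.5, -1, -0.35, 0.02, -0.113], [0, -39, 3.9, -1, -0.35, 0.02, -0.113]],
])

```text
time: 6.25
tcp_pos: [0.5174, -0.0195, 0.2394]
orientation: [0.131, 0.739, 0.651, 0.115]
ft_force: [0.3, 0.4, -2.9]
opening: 0.13
grip_force: 59.1
```

>>> move_arm([
  [[0, 0, 0, 0, 0, 0, 0], [0, 0, 0, 0, 0, 0, 0], [0, 0, 0, 0, 0, 0, 0], [0, 0, 0, 0, 0, 0, 0], [0, 0, 0, 0, 0, 0, 0], [0, 0, 0, 0, 0, 0, 0], [0, 0, 0, 0, 0, 0, 0], [0, 0, 0, 0, 0, 0, 0], [0, 0, 0, 0, 0, 0, 0], [0, 0, 0, 0, 0, 0, 0]],
])

```text
time: 7.25
tcp_pos: [0.5192, -0.0185, 0.2397]
orientation: [0.131, 0.739, 0.651, 0.115]
ft_force: [-0.4, -0.8, -3.3]
opening: 0.127
grip_force: 58.9
```

```bash
python3 - <<'E'
from h import *
s=status.state();print(s["tcp_pos"],s["ft_force"])
goal(rot(-.127,.349),[.495,-.016,.13]);goal(rot(-.127,.349),[.4765,-.014,.102])
im=shot("scene");P=cloud(im).reshape(-1,3);cv2.imwrite("pics/s3.png",im["color"])
T=pose(); L=(P-T[:3,3])@T[:3,:3]
m=(abs(L[:,1])<.02)&(abs(L[:,0])<.12)&(L[:,2]>.01)&(L[:,2]<.13)
print(m.sum(),np.percentile(L[m],[1,5,50,95,99],axis=0).round(4).tolist())
E
```

```text
[ 0.51920611 -0.0184702   0.2396517 ] [-0.3722016  -0.77768021 -3.27500954]
shift [-0.06 -6.05  9.46] rot [ 0.0014 -0.      0.0001]
shift [-0.1  -8.76 11.46] rot [ 0.0014 -0.      0.0001]
1425 [[-0.0863, -0.0041, 0.0109], [-0.0764, 0.0022, 0.0144], [0.0155, 0.0053, 0.0526], [0.0899, 0.0069, 0.0951], [0.0913, 0.0074, 0.0991]]
```

View pics/s3.png

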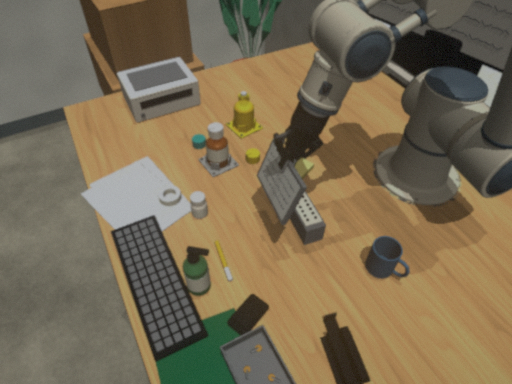

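The screen faces away from the box, towards the scene camera, and the tablet sits straight in the fingers above the amp at (283,190). Next I lower it.

>>> move_arm([
  [[0, 0, -2, 3, 0, 0, 0], [0, 0, -4, 6, 0, 0, 0], [0, 0, -5.3, 8, 0, 0, 0], [0, 0, -6, 9.5, 0, 0, 0], [0, -0.1, -7, 10.2, 0, 0, 0], [0, -0.1, -8, 10.9, 0, 0, 0], [0, -0.1, -8.5, 11.3, 0, 0, 0], [0, -0.1, -8.7, 11.4, 0, 0, 0], [0, -0.1, -8.7, 11.4, 0, 0, 0], [0, -0.1, -8.7, 11.4, 0, 0, 0]],
])

```text
time: 8.3
tcp_pos: [0.4775, -0.0141, 0.1032]
orientation: [0.131, 0.739, 0.651, 0.116]
ft_force: [0.8, -0.2, -3.1]
opening: 0.132
grip_force: 59.1
```

```bash
python3 - <<'E'
from h import *
s=status.state();print(s["tcp_pos"],s["ft_force"])
T=pose(); f=T[:3,3]+T[:3,:3]@[.002,0,.102]; a=np.array([.992,-.127,0]); print("foot",f,"amp x",(f-[.4495,-.008,0])@a)
goal(rot(-.127,.349),T[:3,3]-[0,0,.005])
E
```

```text
[ 0.47747133 -0.01414011  0.10320164] [ 0.76844569 -0.17547307 -3.09941446]
foot [ 0.51256005 -0.0166001   0.00743771] amp x 0.0636477840689217
shift [ 0.   -0.17  0.47] rot [ 0.0025 -0.      0.0002]
```

Now I go down about 4 mm, read the force, and release.

>>> move_arm([
  [[0, 0, -0.05, 0.1, 0, 0, 0], [0, 0, -0.1, 0.2, 0, 0, 0], [0, 0, -0.15, 0.3, 0, 0, 0], [0, 0, -0.2, 0.4, 0, 0, 0], [0, 0, -0.2, 0.4, 0, 0, 0], [0, 0, -0.2, 0.4, 0, 0, 0], [0, 0, -0.2, 0.4, 0, 0, 0], [0, 0, -0.2, 0.4, 0, 0, 0], [0, 0, -0.2, 0.4, 0, 0, 0], [0, 0, -0.2, 0.4, 0, 0, 0]],
])

```text
time: 9.3
tcp_pos: [0.4764, -0.014, 0.0983]
orientation: [0.131, 0.739, 0.651, 0.115]
ft_force: [0.3, -0.7, -3.9]
opening: 0.128
grip_force: 59.2
```

>>> move_arm([
  [[0, 0, 0, 0.1, 0, 0, 0], [0, 0, 0, 0.1, 0, 0, 0], [1.4, 0, 0, 0.1, 0, 0, 0], [1.6, 0, 0, 0.1, 0, 0, 0], [1.8, 0, 0, 0.1, 0, 0, 0], [2.2, 0, 0, 0.1, 0, 0, 0], [2.6, 0, 0, 0.1, 0, 0, 0], [3.2, 0, 0, 0.1, 0, 0, 0], [3.2, 0, 0, 0.1, 0, 0, 0], [3.2, 0, 0, 0.1, 0, 0, 0]],
])

```text
time: 10.3
tcp_pos: [0.4767, -0.014, 0.0973]
orientation: [0.131, 0.739, 0.651, 0.115]
ft_force: [0.0, -0.4, 0.1]
opening: 0.371
grip_force: 0.0
```

```bash
cat > chk.py <<'E'
from h import *
im=shot("scene");P=cloud(im).reshape(-1,3);cv2.imwrite("pics/s4.png",im["color"])
print(status.state()["ft_force"])
a=np.array([.992,-.127,0]);b=np.array([.127,.992,0]); Q=P-[.4495,-.008,0]; A=np.c_[Q@a,Q@b,Q[:,2]]
for lo in(.01,.03,.05,.07,.09,.105):
    m=(abs(A[:,2]-lo)<.005)&(A[:,0]>.0)&(A[:,0]<.09)&(abs(A[:,1])>.035)&(abs(A[:,1])<.1); m&=A[:,0]>.034-.0*lo if lo<.075 else True
    k=A[m]; print(lo,m.sum(),"x",np.percentile(k[:,0],[10,50,90]).round(4),"y",np.percentile(k[:,1],[2,98]).round(4))
E
python3 chk.py
```

```text
[ 0.7499838  -0.8190716  -0.09555965]
0.01 74 x [0.061  0.0646 0.0666] y [-0.0891  0.0885]
0.03 88 x [0.0548 0.0577 0.0596] y [-0.0886  0.0887]
0.05 90 x [0.0476 0.0497 0.0524] y [-0.0866  0.0878]
0.07 89 x [0.0395 0.0419 0.0441] y [-0.0878  0.0874]
0.09 102 x [0.0322 0.0347 0.0373] y [-0.086   0.0886]
0.105 82 x [0.025  0.0286 0.0316] y [-0.0862  0.0886]
```

>>> move_arm([
  [[3.2, 0, 0, -0.5, 0, 0, 0], [3.2, 0, 0, -1.5, 0, 0, 0], [3.2, 0, 0, -3, 0, 0, 0], [3.2, 0, 0, -5, 0, 0, 0], [3.2, 0, 0, -7, 0, 0, 0], [3.2, 0, 0, -10, 0, 0, 0], [3.2, 0, 0, -12, 0, 0, 0], [3.2, 0, 0, -13, 0, 0, 0], [3.2, 0, 0, -14, 0, 0, 0], [3.2, 0, 0, -14, 0, 0, 0]],
])

```text
time: 11.35
tcp_pos: [0.4288, -0.0079, 0.2305]
orientation: [0.132, 0.739, 0.651, 0.116]
ft_force: [0.4, -0.5, -0.5]
opening: 0.381
grip_force: 0.0
```

```bash
python3 chk.py; python3 - <<'E'
from h import *
s=status.state();print(s["q"].round(3),s["tcp_pos"])
for y in(-.127,-.7,-1.2): goal(rot(y),[.563,-.345,.25])
E
```

```text
[-0.12328999  0.99254759 -0.36969136]
0.01 71 x [0.0623 0.0647 0.0663] y [-0.0864  0.0891]
0.03 93 x [0.055  0.0576 0.0602] y [-0.0892  0.0885]
0.05 92 x [0.0475 0.0503 0.0526] y [-0.0885  0.0881]
0.07 94 x [0.0395 0.0422 0.0442] y [-0.0867  0.0875]
0.09 96 x [0.0312 0.0346 0.0366] y [-0.0881  0.088 ]
0.105 100 x [0.0265 0.029  0.0313] y [-0.0874  0.0883]
[-0.169  0.082  2.06   0.024  0.648 -0.059] [ 0.42889948 -0.00798646  0.22972046]
shift [-31.73  17.19   4.16] rot [3.522e-01 2.000e-04 2.000e-04]
shift [-31.73  17.19   4.16] rot [ 0.3425 -0.1007  0.5672]
shift [-31.73  17.19   4.16] rot [ 0.3177 -0.1887  1.0616]
```

View pics/s4.png

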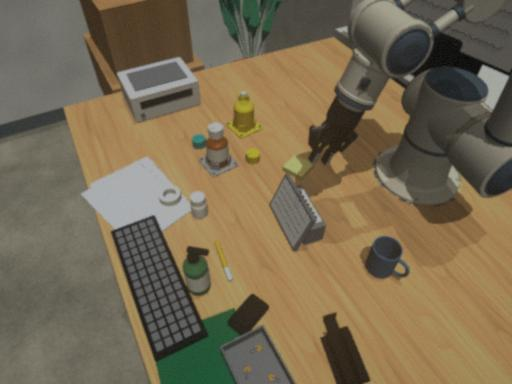

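The tablet leans on the box by itself at (295,212), about 20°, screen outward. Next comes the cap.

>>> move_arm([
  [[7.5, -31.7, 17.2, 4.2, 0.352, 0, 0], [7.5, -31.7, 17.2, 4.2, 0.352, 0, 0], [7.5, -31.7, 17.2, 4.2, 0.352, 0, 0], [7.5, -31.7, 17.2, 4.2, 0.352, 0, 0], [7.5, -31.7, 17.2, 4.2, 0.352, 0, 0], [7.5, -31.7, 17.2, 4.2, 0.352, 0, 0], [7.5, -31.7, 17.2, 4.2, 0.352, 0, 0], [7.5, -31.7, 17.2, 4.2, 0.352, 0, 0], [7.5, -31.7, 17.2, 4.2, 0.352, 0, 0], [7.5, -31.7, 17.2, 4.2, 0.352, 0, 0]],
])

```text
time: 12.4
tcp_pos: [0.563, -0.3444, 0.2473]
orientation: [-0.002, 0.751, 0.661, -0.001]
ft_force: [0.3, 0.1, 0.3]
opening: 0.877
grip_force: 0.0
```

```bash
python3 - <<'E'
from h import *
s=status.state();print(s["q"].round(3),s["tcp_pos"])
im=shot("wrist"); P=cloud(im); cv2.imwrite("pics/w5.png",im["color"])
m=(P[...,2]>.145)&(P[...,2]<.16)&(np.hypot(P[...,0]-.565,P[...,1]+.345)<.045)
v,u=np.nonzero(m);Q=P[m];print(m.sum(),u.min(),u.max(),v.min(),v.max(),np.median(Q,0))
print(cv2.minEnclosingCircle((Q[:,:2]*1000).astype(np.float32)), np.percentile(Q,[1,99],axis=0).round(4).tolist())
goal(rot(-.127),[.5645,-.346,.12])
E
```

```text
[-6.390e-01  5.330e-01  1.227e+00 -1.000e-03  1.385e+00 -5.120e-01] [ 0.56301982 -0.34444864  0.24727036]
2623 224 282 162 219 [ 0.56496876 -0.34478017  0.15329088]
((564.8771362304688, -346.6256408691406), 24.450366973876953) [[0.5428, -0.3681, 0.147], [0.5872, -0.3235, 0.155]]
shift [-0.21  0.21 12.76] rot [-0.003  -0.0009  0.0003]
```

View pics/w5.png

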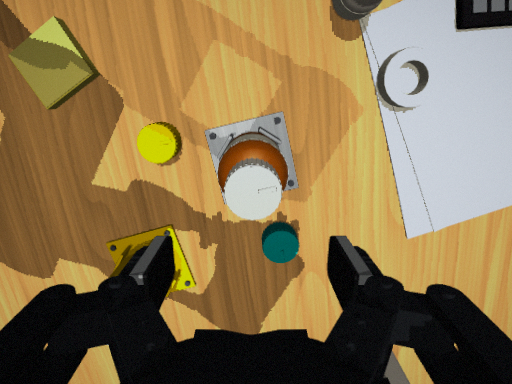

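The white cap is at (253,192), centre (0.565, -0.3455); the look-alikes beside it are low and clear.

>>> move_arm([
  [[7.5, -0.15, 0.25, 2, 0, 0, 0], [7.5, -0.15, 0.25, 5, 0, 0, 0], [7.5, -0.15, 0.25, 8, 0, 0, 0], [7.5, -0.15, 0.25, 10.5, 0, 0, 0], [7.5, -0.15, 0.25, 12, 0, 0, 0], [7.5, -0.15, 0.25, 12.7, 0, 0, 0], [7.5, -0.15, 0.25, 12.8, 0, 0, 0], [7.5, -0.15, 0.25, 12.8, 0, 0, 0], [7.5, -0.15, 0.25, 12.8, 0, 0, 0], [7.5, -0.15, 0.25, 12.8, 0, 0, 0]],
])

```text
time: 13.45
tcp_pos: [0.5659, -0.3468, 0.1213]
orientation: [0.0, 0.751, 0.661, -0.0]
ft_force: [-0.6, -0.6, -0.5]
opening: 0.878
grip_force: 0.0
```

>>> move_arm([
  [[6, 0, 0, 0, 0, 0, 0], [5.5, 0, 0, 0, 0, 0, 0], [5, 0, 0, 0, 0, 0, 0], [4, 0, 0, 0, 0, 0, 0], [4, 0, 0, 0, 0, 0, 0], [3.5, 0, 0, 0, 0, 0, 0], [3.5, 0, 0, 0, 0, 0, 0], [3.5, 0, 0, 0, 0, 0, 0], [3.5, 0, 0, 0, 0, 0, 0], [3.5, 0, 0, 0, 0, 0, 0]],
])

```text
time: 14.45
tcp_pos: [0.5652, -0.3464, 0.1205]
orientation: [-0.001, 0.751, 0.661, -0.001]
ft_force: [-5.9, 0.4, 6.1]
opening: 0.55
grip_force: 60.7
```

>>> move_arm([
  [[3.5, 0, -0.05, 0.15, 0, 0, 0], [3.5, 0, -0.05, 0.3, 0, 0, 0], [3.5, 0, -0.05, 0.45, 0, 0, 0], [3.5, 0, -0.05, 0.55, 0, 0, 0], [3.5, 0, -0.05, 0.62, 0, 0, 0], [3.5, 0, -0.05, 0.65, 0, 0, 0], [3.5, 0, -0.05, 0.65, 0, 0, 0], [3.5, 0, -0.05, 0.65, 0, 0, 0], [3.5, 0, -0.05, 0.65, 0, 0, 0], [3.5, 0, -0.05, 0.65, 0, 0, 0]],
])

```text
time: 15.45
tcp_pos: [0.5652, -0.3464, 0.1145]
orientation: [-0.0, 0.75, 0.661, -0.0]
ft_force: [-4.3, 1.3, 10.3]
opening: 0.559
grip_force: 61.2
```

>>> move_arm([
  [[3.5, 0, 0, 0.03, 0, 0, -0.06], [3.5, 0, 0, 0.03, 0, 0, -0.13], [3.5, 0, 0, 0.03, 0, 0, -0.2], [3.5, 0, 0, 0.03, 0, 0, -0.27], [3.5, 0, 0, 0.03, 0, 0, -0.34], [3.5, 0, 0, 0.03, 0, 0, -0.41], [3.5, 0, 0, 0.03, 0, 0, -0.48], [3.5, 0, 0, 0.03, 0, 0, -0.55], [3.5, 0, 0, 0.03, 0, 0, -0.62], [3.5, 0, 0, 0.03, 0, 0, -0.64]],
])

```text
time: 16.45
tcp_pos: [0.5652, -0.3463, 0.1142]
orientation: [-0.0, 0.503, 0.864, -0.0]
ft_force: [-3.2, 3.5, 11.3]
opening: 0.553
grip_force: 61.3
```

```bash
python3 -c "
from h import *
s=status.state();print(s['tcp_pos'],s['ft_force'],s['torque'],s['q'].round(3));goal(rot(-.127+1.275),[.565,-.346,.114])"
```

```text
[ 0.56521809 -0.34628038  0.11423066] [-3.18024416  3.4600426  11.32321196] [ 0.39469362  0.68043477 -0.01035739] [-6.390e-01  6.660e-01  1.366e+00 -1.000e-03  1.111e+00 -1.155e+00]
shift [ 0.04 -0.01  0.02] rot [-6.000e-04 -9.000e-04 -6.321e-01]
```

>>> move_arm([
  [[3.5, 0, 0, 0, 0, 0, -0.06], [3.5, 0, 0, 0, 0, 0, -0.13], [3.5, 0, 0, 0, 0, 0, -0.2], [3.5, 0, 0, 0, 0, 0, -0.27], [3.5, 0, 0, 0, 0, 0, -0.34], [3.5, 0, 0, 0, 0, 0, -0.41], [3.5, 0, 0, 0, 0, 0, -0.48], [3.5, 0, 0, 0, 0, 0, -0.55], [3.5, 0, 0, 0, 0, 0, -0.62], [3.5, 0, 0, 0, 0, 0, -0.63]],
])

```text
time: 17.45
tcp_pos: [0.5652, -0.3463, 0.1142]
orientation: [-0.001, 0.211, 0.978, -0.0]
ft_force: [-3.4, 2.9, 11.0]
opening: 0.553
grip_force: 61.3
```

```bash
python3 - <<'E'
from h import *
s=status.state();print(s['tcp_pos'],s['ft_force'],s['torque'])
goal(rot(-.127+1.275),[.565,-.346,.114])
E
```

```text
[ 0.56518663 -0.34630465  0.11424611] [-3.41231657  2.85265724 10.97649485] [ 0.43903155  0.69117168 -0.07067989]
shift [0.03 0.02 0.02] rot [-0.0004 -0.0011 -0.002 ]
```

>>> move_arm([
  [[3.5, 0, 0, -0.1, 0, 0, 0], [3.5, 0, 0, -0.2, 0, 0, 0], [3.5, 0, 0, -0.3, 0, 0, 0], [3.5, 0, 0, -0.4, 0, 0, 0], [3.5, 0, 0, -0.6, 0, 0, 0], [3.5, 0, 0, -0.8, 0, 0, 0], [3.5, 0, 0, -1, 0, 0, 0], [3.5, 0, 0, -1.2, 0, 0, 0], [3.5, 0, 0, -1.2, 0, 0, 0], [3.5, 0, 0, -1.2, 0, 0, 0]],
])

```text
time: 18.45
tcp_pos: [0.5651, -0.3464, 0.1255]
orientation: [-0.001, 0.212, 0.977, -0.0]
ft_force: [0.3, -0.2, -0.2]
opening: 0.549
grip_force: 61.7
```

>>> move_arm([
  [[3.5, 0, 0, -0.7, 0, 0, 0], [3.5, 0, 0, -1.5, 0, 0, 0], [3.5, 0, 0, -2.5, 0, 0, 0], [3.5, 0, 0, -3.5, 0, 0, 0], [3.5, 0, 0, -4.5, 0, 0, 0], [3.5, 0, 0, -5.5, 0, 0, 0], [3.5, 0, 0, -6.5, 0, 0, 0], [3.5, 0, 0, -7, 0, 0, 0], [3.5, 0, 0, -7, 0, 0, 0], [3.5, 0, 0, -7, 0, 0, 0]],
])

```text
time: 19.45
tcp_pos: [0.5651, -0.3463, 0.1954]
orientation: [-0.001, 0.212, 0.977, 0.0]
ft_force: [0.2, 0.5, -0.3]
opening: 0.55
grip_force: 61.7
```

```bash
python3 chk.py; python3 -c "
from h import *
s=status.state();print(s['tcp_pos'],s['ft_force'],s['grip_force'],s['opening'])
w=cv2.imread('pics/s4.png')[80:260,150:380]; cv2.imwrite('pics/s6.png',cv2.resize(w,None,fx=3,fy=3))"
```

```text
[-0.29086128  0.08864201  0.16615053]
0.01 71 x [0.0615 0.0643 0.0658] y [-0.0902  0.0884]
0.03 90 x [0.0548 0.0573 0.0596] y [-0.0889  0.0882]
0.05 94 x [0.0476 0.05   0.0521] y [-0.0885  0.0887]
0.07 88 x [0.0403 0.0424 0.0445] y [-0.0879  0.0883]
0.09 87 x [0.0319 0.0348 0.0365] y [-0.087   0.0885]
0.105 95 x [0.0264 0.0288 0.031 ] y [-0.0861  0.0885]
[ 0.56495235 -0.34623158  0.19512234] [-0.29086128  0.08864201  0.16615053] 61.70227898284793 0.548328356991629
```

View pics/s6.png

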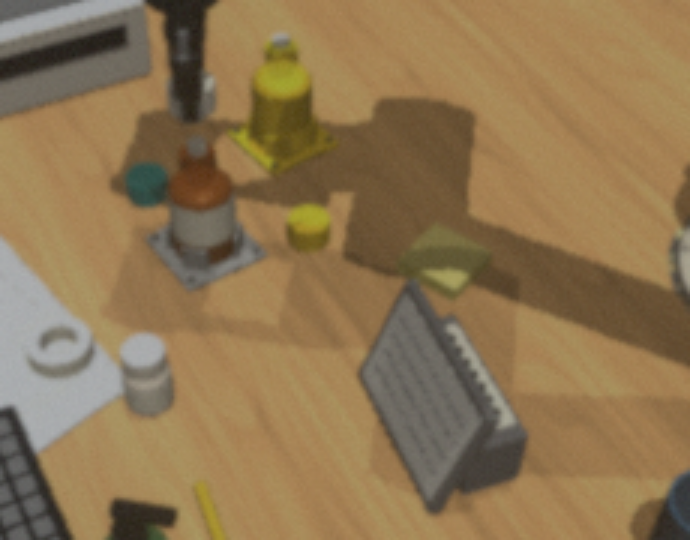

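The bottle is open, its neck bare at (197,150). The white cap is in the fingers above it at (195,95), and the tablet still leans on the box at (425,400). I'm handing in the job.

```bash
python3 -c "
from h import *
print(finish_job())"
```

```text
the job is handed in; nothing more can be done
None
```

The job is handed in at about 19.5 s: the tablet leans at roughly 20° against the middle of the amp's far side with its screen outward, and the cap is off and held upright about 55 mm above the open bottle; the hand-in call returned no verdict.

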